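# Free the sagging bolt and hold the guard gate ajar

### The job

The barrel bolt on the solder pot's guard hangs from one screw, so its head has dropped behind the bent-up lip of the keeper. Take the bolt by its knob, lift it just enough to pass over the lip and under the strap while you draw it fully clear of the keeper, without wrenching it, then pull the sprung gate open about 20 degrees and finish while holding it ajar there by the knob: do not let go. Leave the other things on the bench where they are.

Things in the scene. Friction and masses are not known exactly. Their poses are not given: they have to be found in the camera images.
- guard: Fixed bench guard of aluminium bars and clear panels round a grey solder pot, 360 mm wide (y), 260 deep, 190 high, open at the top. Origin: on the bench top, below the front plane of the shut gate, mid-width. Its x axis points level into the guard (-x is outward, to the robot's side), y along the shut gate from hinge to keeper, z up. Position and yaw vary
- gate_hinge (a point): Point on the gate's upright hinge line, at guard (0, -150) mm, 165 mm high. The gate is 248 mm wide from there along guard +y, 20 mm thick, its top rail's upper face 165 mm high and its lower edge 30 mm high. Clear panel in an aluminium frame
- gate_swing (a joint): Angle of the gate, rad: 0 shut, grows as it opens outward (free edge to guard -x; anticlockwise from above), stop at 1.2. A spring pulls it shut: 0.2 N m when shut plus 0.8 N m per rad, about 3.5 N at the drawn knob at 20 degrees (0.35 rad). It cannot open while the bolt's head is in the keeper
- knob (a point): Centre of the bolt's upright steel knob, a cylinder 16 mm in diameter, 36 mm tall (18 mm above and below this point) on a thin stem, 38 mm above the bolt's axis, 18 mm in front of the gate, 130 mm from the pivot screw along the bolt. Shut, it is at guard y = +30 mm. Pinch it from above, fingers on its guard -x and +x sides: the gate's top rail is about 30 mm below this point, the loops lower
- bolt: Steel bolt carried by the barrel on the gate: a rod 10 mm in diameter along guard y with a head like a thick disc, 26 mm in diameter and 12 mm long, at its +y end; with the knob it weighs about 0.2 kg. Origin on the barrel's pivot screw while shut; its y axis runs along the bolt to the head
- bolt_draw (a joint): How far the bolt is drawn along its barrel, m: 0 fully home in the keeper, grows towards the hinge (guard -y), stop at 0.050. Light friction, about 1 N. From about 0.028 the head is out of the keeper. It stays where it is left
- barrel_lift (a joint): Angle of the loose barrel and bolt about the pivot screw, rad: 0 as it sags at rest (head end 0.05 rad below level), grows as the head end is lifted, stop at 0.22. It drops back by its weight. The pivot screw is at guard y = -100 mm, 165 mm high, its axis along guard x. With the bolt home, 1 mm of lift at the knob is 1.7 mm at the head
- bolt_head (a point): Centre of the bolt's disc head, 223 mm from the pivot screw along the bolt when home
- lip (a point): Top edge, mid-length, of the keeper's bent-up lip (4 mm thick, hinge side). The keeper is a dark steel staple on the post, 28 mm long in guard y: floor, front cheek, strap overhead, ends open but for the lip. Bolt home and sagging, its head is 5 mm behind the lip and overlaps it by 6.5 mm; lifting the head 7 to 19 mm (the knob 4.5 to 11 mm) lets it pass between lip and strap
- flux_jar: bystander: jar 52 mm in diameter, 75 mm tall, beside the keeper post; origin under its foot
- spool: bystander: solder spool 60 mm in diameter, 50 mm tall, standing beside the hinge post; origin under its foot
- board: bystander: circuit board 60 x 90 mm, up to 14 mm high, flat on the bench before the gate, which swings above it; origin under its middle
- tin: bystander: small open tin 48 mm in diameter, 45 mm tall, inside the guard; origin under its foot
- driver: bystander: screwdriver lying on the bench; origin under its middle
- tweezers: bystander: steel tweezers 120 mm long lying on the bench; origin under the middle
- mug: bystander: white mug 76 mm in diameter, 85 mm tall; origin under its foot

How it is judged:
By the outcome, as a careful person would: the job done as asked, in the order asked, and still so for the second after the job is handed in, while the arm keeps its last pose, push and grip.
It also fails if it takes over 35 s, if anything falls off the work surface, if the arm or the gripper's body presses on something with over 40 N, if the wrist force passes 120 N, or if a joint passes its speed limit or range.

### The arm

A 6-joint arm with a two-finger parallel gripper is mounted at the origin on the work surface. World frame = base frame: x ahead of the robot, y to its left, z up, the work surface at z = 0. Lengths are in m, angles in degrees, forces in N, time in s.
With the tool pointing down it reaches from about 0.35 to 0.975 m from the base axis. Payload 17.4 kg.
Tool frame: the origin (TCP) lies between the finger pads; the fingertips stand 8 mm ahead of it and the grasp point (between the pads) lies 11 mm behind it; z points along the fingers, y is the line along which they close (so a half turn about z gives the same grasp; the last joint's range is limited). The gripper opens to 85 mm and grips with 20 to 120 N. Pads are 22 mm wide; open, the fingers measure 114 mm over their backs; the gripper's body (76 mm by 85 mm) begins 54 mm behind the grasp point. The pads swing forward as they close: fully open they stand 13 mm farther back than shut.
Start: joints at [-73.098, 6.646, 82.598, -0, 90.757, -2.166], TCP at [0.221, -0.638, 0.239] pointing down, gripper open.
Joint ranges: [-162.19, 162.19], [-47.58, 125.68], [4.15, 143.07], [-65.23, 245.23], [0.69, 171.88], [-170.13, 170.13]. Speed limits (degrees/s): [108.29, 108.29, 127.2, 180, 180, 180].

### API

Orientations are given as a 3x3 rotation matrix whose columns are the frame's x, y, z axes.
In Python, from cell import robot gives the robot as it stands.
- The arm moves only by the shell command python3 -m creep 'ROWS' [OPENING] [FORCE]. ROWS is text: rows parted by semicolons, each of 4 numbers parted by spaces: the shift along the tool's x, y, z in mm, then the turn about the tool's z in degrees. In form: tx ty tz yaw; .... A call has 1 to 5 rows; each row is the pose to reach, as a shift and turn from the pose commanded when the call began, along the tool's axes at that moment; what a row does not reach only later rows make up. A row lasts 1/8 s, in which the tool goes at most 62.5 mm and 10.7 degrees, less where a joint would pass 70% of its speed; a pose out of reach is approached as far as the arm can. A call with a gripper value outside its range is refused whole. OPENING is the closure, from -1 (fully open) to 1 (shut), set as the call begins (- or left out, the last holds). The fingers move at their own pace and stop on an object; FORCE is the grip in N (left out, the last holds). Time passes only in rows, so rows that repeat a pose let the fingers close. It gives the time, the measured TCP pose, the force, the opening and the grip force at its end, in the units of the state.
- robot.state(): the state, without advancing time (a new reading comes with each control period).
- robot.get_image(name): name is "scene" or "top"; returns a dict with "frame" (480x640x3 uint8, red, green, blue), "fx", "fy", "cx", "cy" (pixels), "rvec" (rotation vector, rad) and "tvec" (3), from world to camera coordinates, as OpenCV has them. Camera axes: x right, y down, z forward; pixel columns grow to the right and rows downward; lengths in m; the calibration is good to about 2 mm. A picture is of the moment at which its call begins. There is no depth.
- robot.finish_job(): hands the job in; it is judged then, once.
The state is a dict: "time_s": time; "q": joint angles; "qvel": joint speeds; "joint_efforts": joint torques, N m; "eef_pos": TCP position; "ee_rot": TCP orientation; "contact_force": force on the tool from outside, world axes, zero at the start; "ft_torque": the same for the moment, N m; "finger_gap": finger opening in m; "grip_force": force on a finger pad.
Only numpy, scipy, OpenCV 4.12 (cv2) and the standard library are available. Lean on these libraries where they do the work, as an engineer would, in place of code of your own. Each camera call takes 0.05 s, during which the arm holds its last target. There are 200 camera calls.

## Working session

There is one attempt and no reset: what is moved stays moved. The work goes in short steps, Python scripts to look and compute and a shell command to move; the robot and the scene stay as the last step left them, time stands still between calls to the robot, and variables do not carry over. Pictures are saved under pics/ and viewed, at most 10 in all, crops included, and the job is handed in when it is done.

```bash
mkdir -p pics; ls; cat > h.py <<'E'
import numpy as np, cv2
from cell import robot
def cam(n):
    d=robot.get_image(n); d['R']=cv2.Rodrigues(np.array(d['rvec'],float))[0]; d['t']=np.array(d['tvec'],float).ravel(); return d
def ray(d,u,v):
    r=d['R'].T@np.array([(u-d['cx'])/d['fx'],(v-d['cy'])/d['fy'],1]); return -d['R'].T@d['t'], r/np.linalg.norm(r)
def plane(d,u,v,z):
    o,r=ray(d,u,v); return o+r*(z-o[2])/r[2]
def tri(d1,p1,d2,p2):
    o1,r1=ray(d1,*p1);o2,r2=ray(d2,*p2)
    s=np.linalg.lstsq(np.c_[r1,-r2],o2-o1,rcond=None)[0]
    a,b=o1+s[0]*r1,o2+s[1]*r2; return (a+b)/2,np.linalg.norm(a-b)
def proj(d,P):
    c=d['R']@np.array(P)+d['t']; return d['fx']*c[0]/c[2]+d['cx'],d['fy']*c[1]/c[2]+d['cy']
def save(d,n,crop=None,k=1):
    f=d['frame'][:,:,::-1]
    if crop: f=f[crop[1]:crop[3],crop[0]:crop[2]]
    cv2.imwrite('pics/'+n,cv2.resize(f,None,fx=k,fy=k,interpolation=cv2.INTER_CUBIC))
E
python3 - <<'E'
from h import *
for n in('scene','top'):
    d=cam(n); save(d,n+'0.png'); print(n,d['fx'],-d['R'].T@d['t'],d['R'][2])
s=robot.state();print(s['time_s'],s['ee_rot'],s['finger_gap'])
E
```

```text
pics
scene 461.32710672598074 [0.96282946 0.62891835 0.89617422] [-0.40105641 -0.57340453 -0.71439555]
top 623.5544842655816 [1.47563064e-01 1.73382748e-03 1.74781724e+00] [ 0.21530557  0.00839278 -0.97651066]
0.1 [[ 9.45139584e-01  3.26666618e-01 -2.95637597e-04]
 [ 3.26666745e-01 -9.45138999e-01  1.05392041e-03]
 [ 6.48619924e-05 -1.09267687e-03 -9.99999401e-01]] 0.08546460168108948
```

View pics/scene0.png

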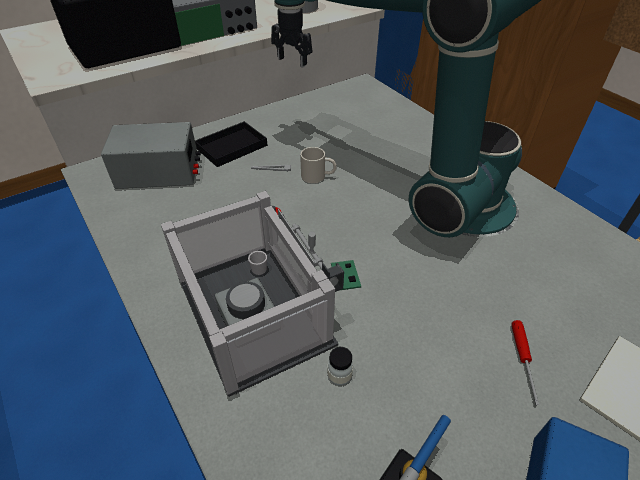

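View pics/top0.png

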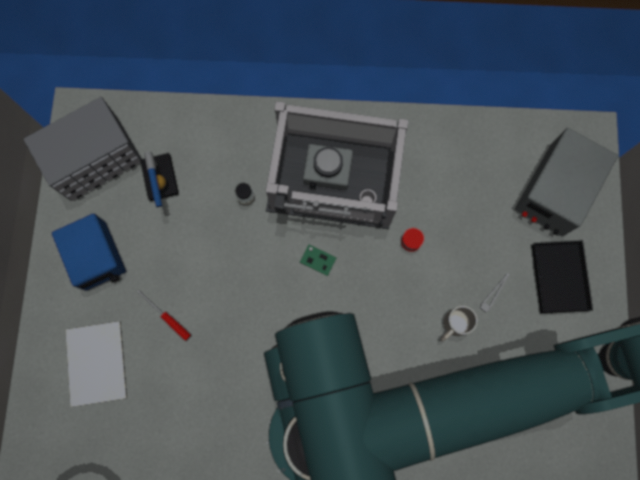

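Scene shows the guard with the knob near (312,240). In the top view the guard's front runs from about (272,200) to (392,215). I'll zoom in on both.

```bash
python3 - <<'E'
from h import *
a=cam('scene');b=cam('top')
f=cv2.resize(a['frame'][180:300,240:370,::-1],None,fx=5,fy=5,interpolation=cv2.INTER_CUBIC)
g=cv2.resize(b['frame'][90:240,255:415,::-1],None,fx=5,fy=5,interpolation=cv2.INTER_CUBIC)
cv2.imwrite('pics/s1.png',f);cv2.imwrite('pics/t1.png',cv2.resize(g,None,fx=.8,fy=.8) if 0 else g[:600] if 0 else cv2.resize(g,(640,600)))
E
```

```text
(no output)
```

View pics/s1.png

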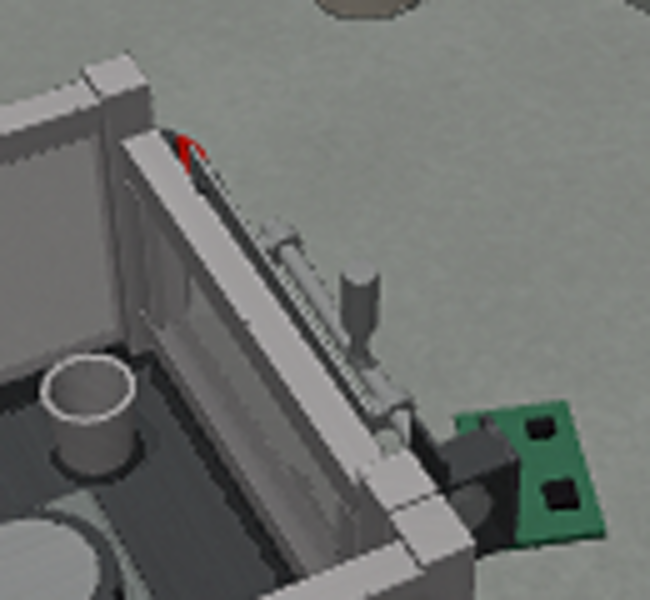

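View pics/t1.png

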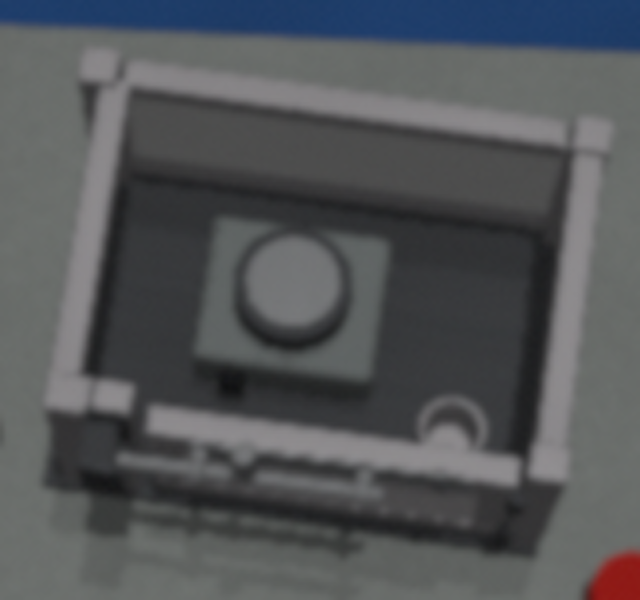

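Scene crop: the knob's top face is at about (311.6,235) and its middle at (311.6,241.6). Top crop: the knob is at about (315.4,204.8), with the post tops and gate rail clear enough to give yaw. Now computing.

```bash
python3 - <<'E'
from h import *
a=cam('scene');b=cam('top')
c=lambda x,y:(x/4-.4+255,y/4-.4+90)
S=lambda x,y:(x/5-.4+240,y/5-.4+180)
for n,p in dict(bl=(98,67),br=(593,135),fl=(68,392),fr=(548,464)).items(): print(n,plane(b,*c(*p),.19))
P=[plane(b,*c(*p),.165) for p in[(148,432),(518,487),(148,407),(518,458)]]
for i in(0,2): v=P[i+1]-P[i]; print(P[i],P[i+1],np.degrees(np.arctan2(v[1],v[0])),np.linalg.norm(v))
p,e=tri(a,S(360,275),b,c(242,456)); print('knobtop',p,e)
for z in(.2,.21,.215,.22): print(z,plane(a,*S(360,277),z),plane(b,*c(242,458),z))
# rail line scene: outer edge
q=[plane(a,*S(*x),.165) for x in[(158,130),(402,452),(125,143),(368,487)]]
for i in(0,2): v=q[i+1]-q[i]; print(q[i],q[i+1],np.degrees(np.arctan2(v[1],v[0])),np.linalg.norm(v))
E
```

```text
bl [0.85487457 0.14708837 0.19      ]
br [ 0.82194884 -0.18590801  0.19      ]
fl [0.62660356 0.1525598  0.19      ]
fr [ 0.59279602 -0.16111072  0.19      ]
[0.60930489 0.10048581 0.165     ] [ 0.5833399  -0.14439631  0.165     ] -96.05249186073513 0.24625481326072182
[0.62647178 0.10147287 0.165     ] [ 0.60310038 -0.14389284  0.165     ] -95.44108138205117 0.24647627155784566
knobtop [0.58413145 0.03626943 0.20821762] 0.0013935639697858816
0.2 [0.58071326 0.02963404 0.2       ] [0.58458885 0.03685654 0.2       ]
0.21 [0.58620207 0.03824229 0.21      ] [0.58176535 0.03662962 0.21      ]
0.215 [0.58894647 0.04254642 0.215     ] [0.58035361 0.03651617 0.215     ]
0.22 [0.59169087 0.04685054 0.22      ] [0.57894186 0.03640271 0.22      ]
[ 0.58720313 -0.1395011   0.165     ] [0.6043063  0.09744513 0.165     ] 85.87145430869937 0.23756269765773302
[ 0.60508116 -0.13995727  0.165     ] [0.62677559 0.1056164  0.165     ] 84.95149288437122 0.24653006917223888
```

```bash
python3 -m creep '44 -41 -16 -10;88 -82 -32 -20;132 -122 -48 -30;176 -163 -64 -40;220 -203 -80 -50' 0.1 25
python3 - <<'E'
from h import *
b=cam('top');c=lambda x,y:(x/4-.4+255,y/4-.4+90);a=cam('scene')
S=lambda x,y:(x/5-.4+240,y/5-.4+180)
print(tri(a,S(360,270),b,c(242,456)),plane(a,*S(360,308),.1965),plane(a,*S(360,270),.2145))
s=robot.state();R=s['ee_rot'];p=s['eef_pos'];print(p,R)
d=R.T@(np.array([.582,.037,.32])-p);th=np.degrees(np.arctan2(R[1][1],R[0][1]));print(d*1000,'yaw',-( -5.5-th),s['q'])
E
```

```text
time_s: 0.92
eef_pos: [0.3626, -0.3724, 0.32]
ee_rot: [[0.352, 0.936, 0.0], [0.936, -0.352, -0.0], [-0.0, 0.001, -1.0]]
contact_force: [1.0, -0.5, 0.4]
finger_gap: 0.0386
grip_force: 0.0
(array([0.583645  , 0.03603848, 0.21065082]), np.float64(0.0019199907372767144)) [0.58913745 0.04247645 0.1965    ] [0.58635852 0.03857029 0.2145    ]
[ 0.36421573 -0.37071321  0.32200781] [[ 3.48617340e-01  9.37259773e-01  3.17301676e-03]
 [ 9.37264702e-01 -3.48611890e-01 -2.15120893e-03]
 [-9.10090219e-04  3.72390534e-03 -9.99992652e-01]]
[458.06040101  61.97928959   1.8217485 ] yaw -14.902583368027603 [-4.83482860e+01 -1.35004875e+01  9.42742106e+01  5.45997476e-02
  9.90133515e+01 -2.79369514e+01]
```

```bash
python3 -m creep '55 8 0 -5;110 15 0 -10;170 23 0 -15;230 31 0 -15;290 39 0 -15'
python3 - <<'E'
from h import *
s=robot.state();R=s['ee_rot'];p=s['eef_pos']
d=R.T@(np.array([.583,.037,.26])-p);th=np.degrees(np.arctan2(R[1][1],R[0][1]));print(d*1000,'yaw',-( -5.5-th),p)
E
```

```text
time_s: 1.65
eef_pos: [0.5027, -0.1158, 0.3193]
ee_rot: [[0.104, 0.995, 0.0], [0.995, -0.104, -0.0], [-0.0, 0.0, -1.0]]
contact_force: [0.5, -0.9, 1.1]
finger_gap: 0.0381
grip_force: 0.0
[160.31843135  63.90939826  59.31468278] yaw -0.4853127073156216 [ 0.50270296 -0.11576715  0.31932305]
```

```bash
python3 -m creep '53 21 10 0;107 43 20 0;160 64 40 0;160 64 60 0;160 64 60 0'
python3 - <<'E'
from h import *
a=cam('scene');b=cam('top');s=robot.state();print(s['eef_pos'])
f=cv2.resize(a['frame'][160:280,240:370,::-1],(520,480),interpolation=cv2.INTER_CUBIC)
g=cv2.resize(b['frame'][150:240,275:365,::-1],(480,480),interpolation=cv2.INTER_CUBIC)
cv2.imwrite('pics/c2.png',cv2.resize(np.hstack([f,g]),(800,384)))
print(proj(a,s['eef_pos']),proj(b,s['eef_pos']))
E
```

```text
time_s: 2.28
eef_pos: [0.5818, 0.0348, 0.2574]
ee_rot: [[0.103, 0.995, -0.003], [0.995, -0.103, -0.0], [-0.001, -0.003, -1.0]]
contact_force: [0.3, 0.5, 0.2]
finger_gap: 0.0382
grip_force: 0.0
[0.58216595 0.03409459 0.2600019 ]
(np.float64(311.8813538819846), np.float64(215.68143156139598)) (np.float64(315.95243685310083), np.float64(198.49065992823515))
```

View pics/c2.png

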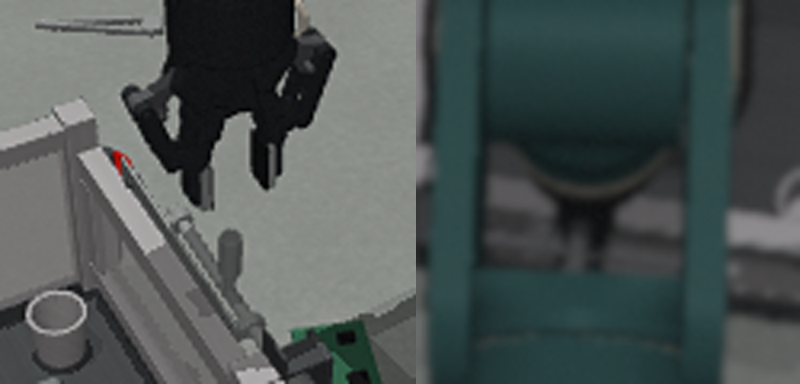

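The left half shows the open fingers straddling the knob from above, at about the right place. The knob is at about (312,233–249) in the scene image. Descending.

```bash
python3 -m creep '4 1 20 0;4 1 40 0;4 1 58 0;4 1 70 0;4 1 70 0'
python3 - <<'E'
from h import *
a=cam('scene');s=robot.state();print(s['eef_pos'],s['contact_force'])
save(a,'s3.png',(270,180,350,260),6)
E
```

```text
time_s: 3.0
eef_pos: [0.5834, 0.0391, 0.1882]
ee_rot: [[0.103, 0.995, -0.002], [0.995, -0.103, -0.0], [-0.0, -0.001, -1.0]]
contact_force: [-1.0, -0.5, -0.4]
finger_gap: 0.0385
grip_force: 0.0
[0.58373179 0.03908825 0.1891795 ] [ 0.06721049  0.34266946 -0.49017214]
```

View pics/s3.png

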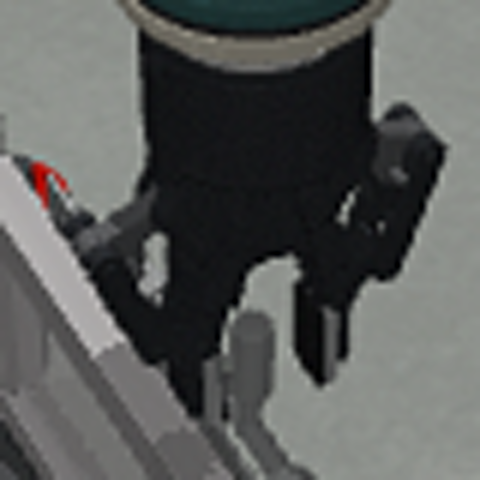

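The knob at crop (252,350) sits between the pads: their near edges are at 222 and 322, which puts the mid-plane at about 253. It's centred, so I'll close.

```bash
python3 -m creep '0 0 0 0;0 0 0 0;0 0 0 0;0 0 0 0' 1 25; python3 -m creep '0 0 0 0;0 0 0 0' 1 40; python3 -c "
from h import *
s=robot.state();print(s['contact_force'],s['ft_torque'],s['grip_force'],s['finger_gap'])"
```

```text
time_s: 3.55
eef_pos: [0.5841, 0.0391, 0.19]
ee_rot: [[0.103, 0.995, 0.001], [0.995, -0.103, 0.0], [0.0, 0.001, -1.0]]
contact_force: [1.7, -0.6, 6.3]
finger_gap: 0.0153
grip_force: 25.4
time_s: 3.8
eef_pos: [0.5841, 0.0391, 0.19]
ee_rot: [[0.103, 0.995, 0.001], [0.995, -0.103, 0.0], [0.0, 0.001, -1.0]]
contact_force: [2.4, 1.2, 5.6]
finger_gap: 0.0146
grip_force: 39.1
[2.37152221 1.15839392 5.63810054] [-0.03363216 -0.25044143  0.00850928] 39.11836802959442 0.014593655466532244
```

```bash
python3 -m creep '-0.5 0 -2 0;-1 0 -4 0;-1.5 0 -5.5 0;-2 0 -7 0;-2 0 -7 0'; python3 -c "
from h import *
s=robot.state();print(s['eef_pos'],s['contact_force'],s['ft_torque'],s['grip_force'],s['finger_gap'])"
```

```text
time_s: 4.42
eef_pos: [0.5837, 0.037, 0.1951]
ee_rot: [[0.103, 0.995, -0.001], [0.995, -0.103, 0.0], [0.0, -0.001, -1.0]]
contact_force: [8.2, -1.2, -9.5]
finger_gap: 0.015
grip_force: 39.4
[0.58365911 0.037046   0.19505155] [ 8.15384266 -1.19256963 -9.49488672] [ 0.23308202 -1.36382861  0.0687282 ] 39.376888275146484 0.014967261761628154
```

```bash
python3 -m creep '0 0 0 0;0 0 0 0'; python3 - <<'E'
from h import *
a=cam('scene');s=robot.state();print(s['eef_pos'],s['contact_force'],s['ft_torque'])
save(a,'s4.png',(275,200,350,300),6)
E
```

```text
time_s: 4.68
eef_pos: [0.5837, 0.037, 0.1951]
ee_rot: [[0.103, 0.995, -0.001], [0.995, -0.103, 0.0], [-0.0, -0.001, -1.0]]
contact_force: [8.5, -0.5, -8.9]
finger_gap: 0.0146
grip_force: 39.4
[0.58366649 0.0370184  0.19506211] [ 9.91217971 -0.3643836  -9.21143964] [ 0.22344276 -1.3634032   0.04982772]
```

View pics/s4.png

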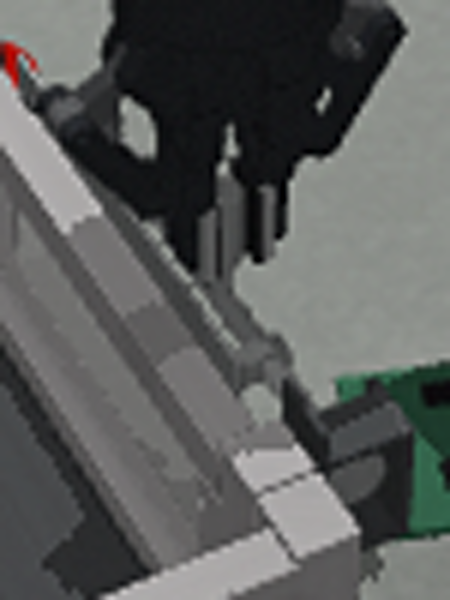

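The pads hold the knob, and the head shows at the keeper's open end, around (337,280). The arm gives about 2 mm under 9 N, and there's a side load along +x. I'll relieve that and raise slightly.

```bash
python3 -m creep '0 1 0 0;0 2 0 0;0 2 0 0'; python3 -m creep '0 0 -0.5 0;0 0 -1 0;0 0 -1 0'
```

```text
time_s: 5.1
eef_pos: [0.5852, 0.0369, 0.1958]
ee_rot: [[0.103, 0.995, -0.001], [0.995, -0.103, 0.0], [-0.0, -0.001, -1.0]]
contact_force: [-0.3, -0.6, -5.8]
finger_gap: 0.0146
grip_force: 39.7
time_s: 5.48
eef_pos: [0.5855, 0.0369, 0.1974]
ee_rot: [[0.103, 0.995, -0.0], [0.995, -0.103, 0.0], [0.0, -0.0, -1.0]]
contact_force: [-2.2, -0.8, -6.2]
finger_gap: 0.0147
grip_force: 39.7
```

```bash
python3 -m creep '-2 0 0 0;-4 0 0 0;-6 0 0 0;-8 0 0 0;-10 0 0 0'
```

```text
time_s: 6.1
eef_pos: [0.5845, 0.0268, 0.1973]
ee_rot: [[0.103, 0.995, -0.0], [0.995, -0.103, 0.0], [0.0, -0.0, -1.0]]
contact_force: [-3.0, 1.7, -6.9]
finger_gap: 0.0148
grip_force: 39.7
```

```bash
python3 -c "
from h import *
s=robot.state();print(s['eef_pos'],s['contact_force'])"
```

```text
[0.5844531  0.02679572 0.19730118] [-2.98454896  1.68462316 -6.89254045]
```

Drawing freely (1.7 N). Continuing.

```bash
python3 -m creep '-3 -0.4 0 0;-6 -0.4 0 0;-9 -0.4 0 0;-12 -0.4 0 0;-15 -0.4 0 0'; python3 -m creep '-3 0 0 0;-6 0 0 0;-9 0 0 0;-12 0 0 0;-15 0 0 0'
```

```text
time_s: 6.72
eef_pos: [0.5826, 0.0119, 0.1973]
ee_rot: [[0.103, 0.995, 0.0], [0.995, -0.103, -0.0], [0.0, 0.0, -1.0]]
contact_force: [-0.3, 1.2, -6.2]
finger_gap: 0.0143
grip_force: 39.7
time_s: 7.35
eef_pos: [0.581, -0.0031, 0.1973]
ee_rot: [[0.103, 0.995, -0.0], [0.995, -0.103, 0.0], [0.0, -0.0, -1.0]]
contact_force: [-0.3, 1.2, -6.8]
finger_gap: 0.0146
grip_force: 39.6
```

```bash
python3 -m creep '-2 0 0 0;-4 0 0 0;-4 0 0 0'; python3 -m creep '-0.7 -4.7 0 -2;-1.6 -9.3 0 -4;-2.6 -14 0 -6;-3.8 -18.5 0 -8;-5.2 -23 0 -10'
```

```text
time_s: 7.72
eef_pos: [0.5806, -0.007, 0.1972]
ee_rot: [[0.104, 0.995, -0.0], [0.995, -0.104, -0.0], [-0.0, -0.0, -1.0]]
contact_force: [0.2, 0.1, -8.3]
finger_gap: 0.0148
grip_force: 39.5
time_s: 8.35
eef_pos: [0.5568, -0.0096, 0.1973]
ee_rot: [[-0.073, 0.997, 0.0], [0.997, 0.073, 0.0], [0.0, 0.0, -1.0]]
contact_force: [2.5, 0.1, -7.6]
finger_gap: 0.0146
grip_force: 39.5
```

```bash
python3 -m creep '-0.7 -4.7 0 -2;-1.6 -9.3 0 -4;-2.6 -14 0 -6;-3.8 -18.5 0 -8;-5.2 -23 0 -10';python3 -m creep '0 0 0 0;0 0 0 0;0 0 0 0'
python3 - <<'E'
from h import *
a=cam('scene');s=robot.state();print(s['eef_pos'],s['contact_force'],s['ft_torque'])
b=cam('top');f=cv2.resize(a['frame'][170:310,240:370,::-1],(446,480),interpolation=cv2.INTER_CUBIC)
g=cv2.resize(b['frame'][150:270,265:405,::-1],(350,300),interpolation=cv2.INTER_CUBIC)
o=np.zeros((480,796,3),np.uint8);o[:,:446]=f;o[:300,446:]=g;cv2.imwrite('pics/e.png',o)
E
```

```text
time_s: 8.98
eef_pos: [0.5343, -0.0164, 0.1974]
ee_rot: [[-0.245, 0.969, 0.0], [0.969, 0.245, 0.0], [0.0, 0.0, -1.0]]
contact_force: [3.0, 1.8, -7.4]
finger_gap: 0.0143
grip_force: 39.5
time_s: 9.35
eef_pos: [0.5347, -0.0164, 0.1973]
ee_rot: [[-0.243, 0.97, -0.0], [0.97, 0.243, 0.0], [0.0, -0.0, -1.0]]
contact_force: [3.1, 1.4, -7.7]
finger_gap: 0.0152
grip_force: 39.6
[ 0.53469075 -0.01638659  0.19732327] [ 2.54234973  1.90106992 -7.41666027] [ 0.56371587 -0.30866849 -0.07269958]
```

View pics/e.png

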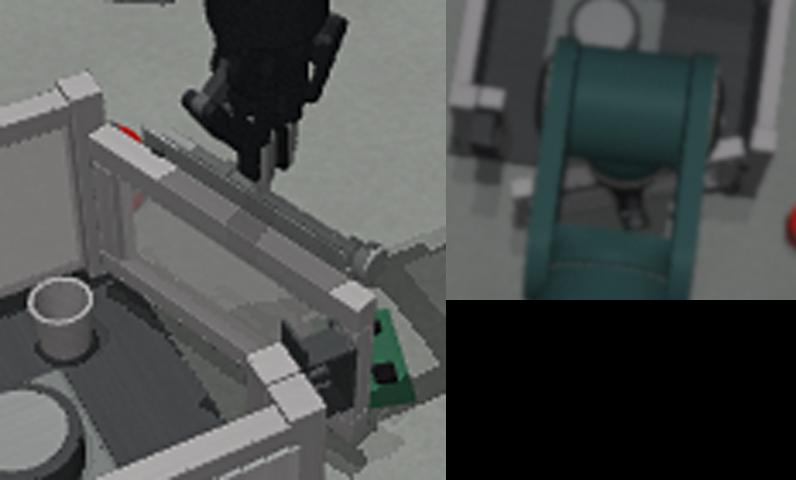

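The gate is open, with its rail running from about (92,140) to (350,300) in the crop. The head is clear of the keeper and the bolt is held by the knob. I'll measure the opening angle next.

```bash
python3 - <<'E'
from h import *
a=cam('scene');k=446/130
for p,q in(((115,126),(375,293)),((92,141),(335,312))):
    P,Q=[plane(a,u/k-.4+240,v/k-.4+170,.165) for u,v in(p,q)]
    v=Q-P;print(P,Q,np.linalg.norm(v),np.degrees(np.arctan2(v[1],v[0])))
E
```

```text
[ 0.58467994 -0.1346162   0.165     ] [0.5280333  0.09643646 0.165     ] 0.23789529890326816 103.77536201918328
[ 0.60588568 -0.1296363   0.165     ] [0.55852238 0.09564098 0.165     ] 0.2302023714868998 101.87319241805642
```

```bash
python3 -m creep '-0.2 -1 0 -0.4;-0.3 -1.5 0 -0.7;-0.3 -1.5 0 -0.7;-0.3 -1.5 0 -0.7' && python3 -c "
from cell import robot
print(robot.finish_job())"
```

```text
time_s: 10.0
eef_pos: [0.5332, -0.0171, 0.1973]
ee_rot: [[-0.255, 0.967, -0.0], [0.967, 0.255, -0.0], [-0.0, -0.0, -1.0]]
contact_force: [2.8, 1.1, -7.4]
finger_gap: 0.0149
grip_force: 39.6
the job is handed in; nothing more can be done
None
```

I lifted the bolt over the lip, drew it about 44 mm clear of the keeper, and handed the job in at 10 s with the gate held by the knob about 20° open by the knob's travel; a rougher camera check just before a final half-degree nudge read about 17.5°.

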